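Empty the scent jar on the study desk

ROBOT

A 6-joint arm with a two-finger parallel gripper is mounted at the origin on the work surface. World frame = base frame: x ahead of the robot, y to its left, z up, the work surface at z = 0. Lengths are in mm, angles in rad, forces in N, time in s.
With the tool pointing down it reaches from about 325 to 875 mm from the base axis. Payload 4.4 kg.
Tool frame: the origin (TCP) lies on the centre line of the jaws, within the pads' length; the fingertips stand ahead of it and the grasp point (between the pads) lies 6 mm ahead of it (ctrl.tcp_to_tips is the z of the fingertips in the tool frame, in mm); z points along the fingers, y is the direction in which the jaws open and shut (so a half turn about z gives the same grasp; the last joint's range is limited). The gripper opens to 85 mm and grips with 20 to 120 N. Pads are 22 mm wide; open, the fingers measure 114 mm over their backs; the gripper's body (76 mm by 85 mm) begins 54 mm behind the grasp point. The pads swing forward as they close: fully open they stand 13 mm farther back than shut.
Start: joints at [-1.371, 0.207, 1.542, -0, 1.393, -0.15], TCP at [197.586, -539.988, 256.282] pointing down, gripper open.
Joint ranges: [-2.73, 2.73], [-0.86, 2.22], [0.23, 2.46], [-1.11, 4.25], [0.08, 2.63], [-2.82, 2.82]. Speed limits (rad/s): [2.79, 2.79, 3.14, 3.14, 3.14, 3.14].

INTERFACE

Orientations are given as a 3x3 rotation matrix whose columns are the frame's x, y, z axes.
In Python, from plant import ctrl, sensors, optics gives the robot as it stands. Calls block until the motion is done:
- ctrl.move_ptp(position, orientation): joint-space move of the TCP to a pose.
- ctrl.move_l(position, rot=None, vel=150, threshold=None): straight line of the TCP; rot=None keeps the orientation; vel is the mean speed in mm/s. With threshold (N) it stops when the force on the tool has changed by that much, and returns True; else False.
- ctrl.set_joints(angles): joint-space move.
- ctrl.gripper_to(opening, force=None): finger opening in mm; force is the grip in N (None keeps the last); returns when the fingers have stopped.
- ctrl.hold(seconds).
- ctrl.solve_ik(position, orientation): joint angles nearest the present ones, or None.
- sensors.read_state(): the state.
- optics.grab_frame(name): name is "side" or "top" or "wrist"; returns (picture, depth): 384x512x3 uint8, red, green, blue; 384x512 float32, mm along the optical axis (not along the pixel's ray), 0 where there is no reading.
- optics.camera_params(name): a dict with "mtx" (3x3 intrinsics, pixels), "R" (3x3) and "t" (3): a world point X has camera coordinates R X + t; the wrist camera has in their place "T_tool_cam" (4x4, takes a point from camera to tool coordinates, whose origin is the TCP and whose axes are the flange's). Camera axes: x right, y down, z forward; pixel columns grow to the right and rows downward; lengths in mm; the calibration is good to about 2 mm. A picture is of the moment at which its call begins: read the wrist's pose just before it. camera_params takes no time and is no camera call.
A pose or a line that the arm cannot do raises ctrl.MotionError and nothing moves.
- ctrl.finish_job(): hands the job in, once; it reports no verdict.
The state is a dict: "t": time; "q": joint angles; "qvel": joint speeds; "tau": joint torques, N m; "eef_pos": TCP position; "eef_rot": TCP orientation; "force": force on the tool from outside, world axes, zero at the start; "wrist_torque": the same for the moment, N m; "grip_width": finger opening in mm.
Only numpy, scipy, OpenCV 4.12 (cv2) and the standard library are available. Lean on these libraries where they do the work, as an engineer would, in place of code of your own. Each camera call takes 0.05 s, during which the arm holds its last target. There are 200 camera calls.

TASK

The ceramic scent balls in the tipping glass jar are spent. Unscrew the jar's perforated cap (part of a turn anticlockwise) and stand it upright, open side down, in the middle of the cork coaster; then tip the jar over so that all three balls drop into the white bowl, and swing the empty jar back upright. Leave the bowl and the other desk things where they stand.

Things in the scene. Friction and masses are not known exactly. Their poses are not given: they have to be found in the camera images.
- stand: Fixed dark wooden stand: base 180 (x) x 100 (y) x 14 mm, two uprights (12 mm thick, 36 wide) centred 72 mm to each side along its x, 157 mm tall. Origin: centre of its underside, on the desk. The jar hangs between the uprights and tips towards the stand's +y, where the bowl stands; the crank is on the -x side, which roughly faces the robot.
- pivot (a point): Pivot of the jar: 150 mm right above the stand's origin; the hinge line runs along the stand's x. Crank: the handle goes round this line at 70 mm radius, at (joint value - 1.222 rad) from vertical towards the stand's +y: jar upright 66 mm to -y and 174 mm high, half-way 220 mm high, fully tipped 66 mm to +y and 174 mm high.
- jar (a joint): Tipping angle of the clear glass jar, rad: 0 = upright (a stop), grows as it tips to the stand's +y, 2.44 = far stop (mouth obliquely down). Friction (0.25 N m, some 4 N at the crank) holds it where it is left. The bore is straight, so the balls begin to roll out a little past level, at about 1.65 rad and drop into the bowl one after another; all are out by about 2 rad.
- crank_grip (a point): Middle of the crank's pale wooden handle, a round peg 18 mm thick and 60 mm long, parallel to the stand's x, 118 mm from the jar's axis on the stand's -x side. It turns with the jar (see pivot). Pinched from above, fingers to either side along the stand's y, it turns between the fingers as it is led round.
- jar_mouth (a point): Centre of the jar's rim, 82 mm from the pivot (232 mm high when upright); turns with the jar. The bore and mouth are 42 mm wide, the neck 48 mm, the thick-walled jar 62 mm; its bottom is 72 mm below the pivot.
- cap: Loose brass shaker cap with black 7 mm holes, 65 mm across, 48 mm tall with its grip bar, skirt and top plate 20 mm, 70 g. Origin: centre of the skirt's lower edge, z up; x along the bar. Closed, it sits on the jar's rim, origin 216 mm high, two lugs at the ends of its x axis locked under two lips on the neck.
- cap_bar (a point): Middle of the cap's dark wooden grip bar (50 mm long along the cap's x, 16 wide, 28 tall), 34 mm above the cap's origin. It starts 60 to 85 deg clockwise, seen from above, of the stand's x axis. Turned anticlockwise (lightly) until parallel to the stand's x, within 15 deg, the cap lifts straight off, clear 20 mm up. A stop comes 17 deg beyond. Keep fingertips off the plate under the bar (236 mm high).
- coaster: Fixed round cork coaster, 110 mm across, 6 mm thick, on one side of the stand; origin at the centre of its underside. The cap goes here.
- bowl: White ceramic bowl, 150 mm across the rim, 50 mm tall, 450 g, loose, standing beside the stand where the tipped jar pours. Origin at the centre of its underside.
- ball0_center (a point): Centre of the terracotta scent ball, 22 mm across, 14 g, inside the jar at first.
- ball1_center (a point): Centre of the white scent ball, 22 mm across.
- ball2_center (a point): Centre of the blue scent ball, 22 mm across.
- pen_cup: Bystander: dark steel pen cup with three pens, 76 mm across, 150 mm tall with pens; origin at the centre of its underside. It may stand on either side of the stand.
- stapler: Bystander: red and black stapler, 130 x 36 x 48 mm; origin at the centre of its underside.
- book: Bystander: green pocket notebook, 95 x 140 x 22 mm; origin at the centre of its underside.
Not all that is in view belongs to the job. Of the things like the cap, leave any that is green or red; of the rest the larger one is meant.

How it is judged (in metres and radians):
On the way, in this order (a step that is already met when the one before it is completed fails the run):
1. the cap is turned to its open position on the jar (angle between the x axis of cap and the x axis of stand, either way round below 0.38 rad and height (world z) of cap between 0.208 and 0.223 m and horizontal distance between cap and stand below 0.012 m), for 0.02 s.
2. the cap stands upright on the coaster, let go (horizontal distance between cap and coaster below 0.035 m and height (world z) of cap below 0.014 m and angle between cap's own z axis and vertical below 0.15 rad and contact force between the fingers and cap below 0.1 N), for 0.2 s.
3. the open jar is tipped over (value of joint jar above 1.3 rad), for 0.02 s.
4. all three balls lie in the bowl (horizontal distance between each of ball0_center, ball1_center, ball2_center and bowl below 0.064 m and height (world z) of each of ball0_center, ball1_center, ball2_center below 0.06 m), for 0.3 s.
At the end, for the whole second after the job is handed in: All three balls lie in the bowl, which stands level (within about 6 deg); the cap stands upright (within about 8 deg) on the coaster with its centre within 35 mm of the coaster's centre; the jar is back upright within 0.17 rad (10 deg); all at rest (all of step 4 and horizontal distance between cap and coaster below 0.035 m and height (world z) of cap below 0.014 m and angle between cap's own z axis and vertical below 0.15 rad and value of joint jar below 0.17 rad and linear speed of each of bowl, cap below 0.03 m/s and angle between bowl's own z axis and vertical below 0.1 rad); the robot touches nothing.
It fails at once if the bowl is shoved more than 30 mm (distance of bowl from where it was at the start of the episode above 0.03 m).
It fails at once if a bystander (pen cup, stapler, book) is moved more than 30 mm (distance of any of pen_cup, stapler, book from where it was at the start of the episode above 0.03 m).
It also fails if it takes over 72 s, if anything falls off the work surface, if the arm or the gripper's body presses on something with over 40 N, if the wrist force passes 120 N, or if a joint passes its speed limit or range.

## Working session

There is one attempt and no reset: what is moved stays moved. The work goes in short steps, each a Python script; the robot and the scene stay as the last script left them, time stands still between calls to the robot, and variables do not carry over. Pictures are saved under pics/ and viewed, about 8 in all and at most 12, crops included, and the job is handed in when it is done.

```bash
mkdir -p pics; ls; python3 - <<'E'
from plant import ctrl,sensors,optics
import cv2,numpy as np
for n in("top","side"):
    im,d=optics.grab_frame(n); p=optics.camera_params(n)
    np.savez(f"{n}0.npz",im=im,d=d,**p)
    cv2.imwrite(f"pics/{n}0.png",cv2.resize(im[:,:,::-1],(800,600),interpolation=cv2.INTER_CUBIC))
    print(n,p["mtx"].round(1).tolist(),(-p["R"].T@p["t"]).round(),p["R"].round(3).tolist(),(d>0).mean())
print(sensors.read_state()["t"],ctrl.tcp_to_tips)
E
```

```text
pics
top [[387.8, 0.0, 263.0], [0.0, 387.8, 193.9], [0.0, 0.0, 1.0]] [ 493.    4. 1152.] [[0.024, -1.0, 0.02], [-0.998, -0.025, -0.066], [0.066, -0.018, -0.998]] 0.996002197265625
side [[454.9, 0.0, 250.2], [0.0, 454.9, 193.9], [0.0, 0.0, 1.0]] [ 858.  994. 1150.] [[-0.962, 0.271, 0.012], [0.177, 0.658, -0.732], [-0.206, -0.702, -0.681]] 0.9943491617838541
0.1 25.0
```

View pics/top0.png

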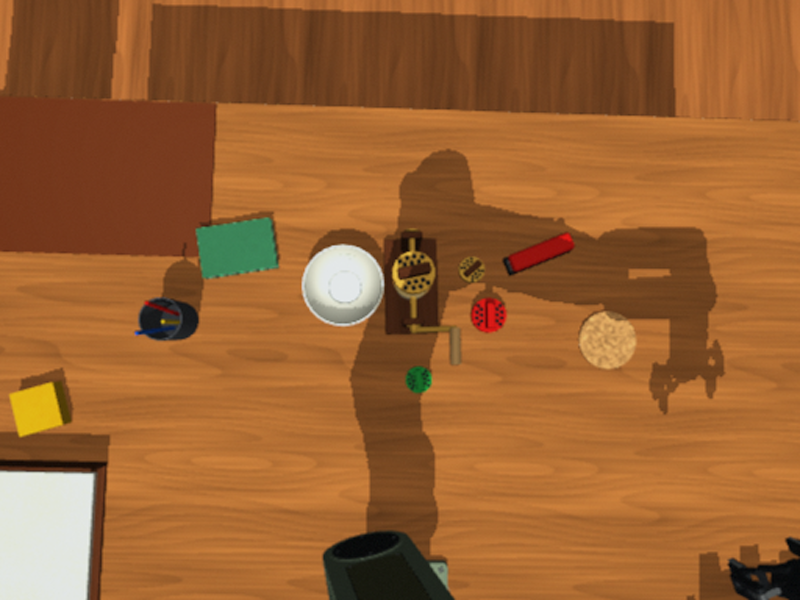

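View pics/side0.png

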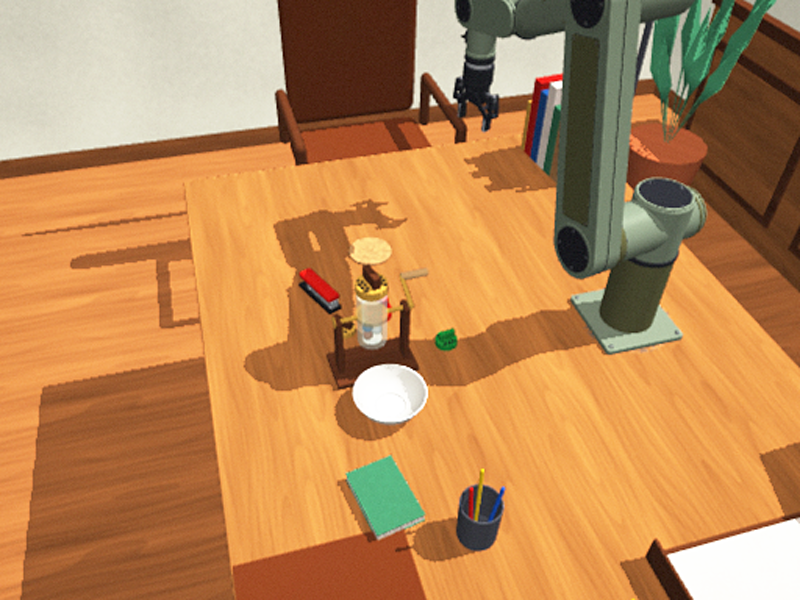

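Top view (800x600): the capped jar and stand are at (414,272), the bowl at (343,285), the coaster at (608,340) and the crank handle at (455,345). The small brass, red and green caps are decoys. In the side view the jar is at (372,310) with the bar on top at (374,275). The stand's yaw is about 0.

```bash
cat > meas.py <<'E'
import numpy as np,cv2
def cloud(im,d,K,R,t):
    v,u=np.mgrid[:384,:512]
    c=np.stack([(u-K[0,2])/K[0,0]*d,(v-K[1,2])/K[1,1]*d,d],-1)
    return (c-t)@R
def rect(P):
    r=cv2.minAreaRect(P[:,:2].astype(np.float32)); return [np.round(x,1).tolist() for x in r]
E
python3 - <<'E'
from meas import *
f=np.load("top0.npz"); im=f["im"];W=cloud(im,f["d"],f["mtx"],f["R"],f["t"])
hsv=cv2.cvtColor(im,cv2.COLOR_RGB2HSV)
def box(x0,x1,y0,y1): # in 800px view
    m=np.zeros((384,512),bool); m[int(y0*.64):int(y1*.64),int(x0*.64):int(x1*.64)]=1; return m
def rep(n,m):
    P=W[m]; print(n,len(P),"mean",P.mean(0).round(1),"med",np.median(P,0).round(1),"rect",rect(P))
z=W[...,2]
rep("desk",box(500,560,400,500))
rep("coaster",box(570,650,300,380)&(z>3))
rep("bowl rim",box(290,390,230,340)&(z>42)&(z<60)&(hsv[...,1]<60))
rep("base",box(375,445,225,340)&(z>8)&(z<20))
rep("captop+bar",box(385,445,240,305)&(z>225))
rep("plate",box(385,445,240,305)&(z>225)&(z<243))
rep("bar",box(385,445,240,305)&(z>252))
bd=box(385,445,240,305)&(z>225)&(z<243)
rep("handle",box(435,475,320,375)&(z>160))
rep("uprights",box(375,445,220,345)&(z>148)&(z<166)&(hsv[...,2]<110))
for n,b in(("stapler",box(495,580,228,278)),("pen",box(130,205,290,345)),("book",box(190,285,210,285))): rep(n,b&(z>15))
s=np.load("side0.npz");S=cloud(s["im"],s["d"],s["mtx"],s["R"],s["t"])
a=box(340,400,255,305);b=a&(S[...,2]>225)
for n,m in(("s cap",b),("s bar",a&(S[...,2]>262)),("s handle",box(400,432,262,282)&(S[...,2]>160)),("s coaster",box(345,395,233,268)&(S[...,2]>3)&(S[...,2]<12))):
    P=S[m];print(n,len(P),P.mean(0).round(1),rect(P))
E
```

```text
desk 2432 mean [ 300.3 -245.     4.7] med [ 299.9 -245.7   -1. ] rect [[380.1, -191.2], [407.5, 193.3], 34.5]
coaster 869 mean [ 510.3 -388.9    9.4] med [ 510.1 -390.2    5.1] rect [[506.3, -234.3], [148.4, 476.6], 1.4]
bowl rim 329 mean [599.3 111.6  47.2] med [600.8 112.5  47.3] rect [[598.3, 110.5], [144.2, 145.2], 47.0]
base 1071 mean [594.   -8.9  12.7] med [577.    3.3  12.7] rect [[602.9, -13.8], [179.5, 99.7], 2.9]
captop+bar 593 mean [600.5 -13.7 249.7] med [600.  -13.6 235.6] rect [[564.5, -15.5], [141.0, 62.3], 1.8]
plate 425 mean [601.2 -13.7 234.7] med [596.5 -13.7 234.7] rect [[602.8, -14.3], [64.3, 62.3], 1.8]
bar 157 mean [598.9 -13.3 290.4] med [602.5 -13.4 262.2] rect [[561.0, 2.0], [45.7, 127.3], 68.8]
handle 219 mean [497.7 -78.8 199.9] med [498.7 -82.5 178.9] rect [[493.5, -45.2], [60.3, 97.9], 0.6]
uprights 202 mean [594.4 -14.9 155. ] med [552.6 -12.5 155. ] rect [[596.2, -13.5], [173.9, 62.0], 12.4]
stapler 513 mean [ 664.1 -245.4   71.3] med [ 667.5 -250.2   46.1] rect [[606.9, -146.3], [45.5, 373.6], 30.2]
pen 729 mean [525.6 416.   81.6] med [524.2 421.4  70.6] rect [[528.2, 231.6], [73.7, 455.1], 0.5]
book 1556 mean [664.3 312.3  31.7] med [665.6 314.8  20.7] rect [[626.4, 188.0], [430.6, 145.7], 72.9]
s cap 329 [609.1   8.  256.8] [[734.1, 471.4], [1074.7, 64.0], 74.9]
s bar 44 [632.5  98.6 365.3] [[720.3, 481.7], [1061.4, 32.3], 76.7]
s handle 100 [494. -83. 179.] [[491.9, -84.4], [23.3, 62.7], 89.1]
s coaster 388 [ 512.5 -392.8    6.5] [[512.3, -398.4], [138.6, 127.7], 76.3]
```

```bash
cat >> meas.py <<'E'
def down(a): # tool z down, tool y axis at world angle a
    y=np.array([np.cos(a),np.sin(a),0]); z=np.array([0,0,-1.]); return np.stack([np.cross(y,z),y,z],1)
def wrist(optics,sensors):
    s=sensors.read_state(); im,d=optics.grab_frame("wrist"); p=optics.camera_params("wrist")
    T=p["T_tool_cam"]; R=s["eef_rot"]@T[:3,:3]; c=s["eef_pos"]+s["eef_rot"]@T[:3,3]
    return im,d,cloud(im,d,p["mtx"],R.T,-R.T@c)
E
python3 - <<'E'
from meas import *
from plant import ctrl,sensors,optics
f=np.load("top0.npz");W=cloud(f["im"],cv2.medianBlur(f["d"],3),f["mtx"],f["R"],f["t"]);z=W[...,2]
def sel(P,x0,x1,y0,y1,z0,z1):
    m=(P[...,0]>x0)&(P[...,0]<x1)&(P[...,1]>y0)&(P[...,1]<y1)&(P[...,2]>z0)&(P[...,2]<z1); return P[m]
for n,a in dict(base=(500,710,-75,48,8,20),plate=(560,645,-55,30,226,243),bar=(560,645,-55,30,252,275),up1=(640,710,-50,20,145,165),up0=(500,560,-50,20,145,165),handle=(440,530,-110,-60,165,195),coaster=(440,580,-460,-320,3,12)).items():
    P=sel(W,*a); print(n,len(P),P.mean(0).round(1),rect(P))
s=np.load("side0.npz");S=cloud(s["im"],cv2.medianBlur(s["d"],3),s["mtx"],s["R"],s["t"])
for n,a in dict(bar=(560,645,-55,30,250,275),handle=(440,530,-110,-60,165,195),base=(500,710,-75,48,8,20)).items():
    P=sel(S,*a); print("side",n,len(P),P.mean(0).round(1),rect(P))
P=sel(W,560,645,-55,30,252,275)
a=np.linalg.eigh(np.cov(P[:,:2].T))[1][:,1]; a=np.arctan2(a[1],a[0]); print("bar ang",np.degrees(a))
best=None
for k in (-90,90):
    ang=a+np.radians(k); q=ctrl.solve_ik([602,-14,400],down(ang)); print(k,q if q is None else np.round(q,2))
E
```

```text
base 1093 [594.1  -8.5  12.7] [[603.6, -13.2], [180.8, 101.1], 3.2]
plate 427 [601.2 -13.8 234.6] [[603.1, -14.3], [64.8, 62.2], 1.5]
bar 152 [602.4 -14.2 261.6] [[602.9, -14.2], [16.1, 50.0], 14.9]
up1 119 [670.3 -10.6 154. ] [[665.9, -10.6], [37.7, 34.0], 0.7]
up0 172 [529.6 -20.9 155.1] [[529.9, -20.0], [56.6, 34.8], 36.7]
handle 200 [496.8 -82.1 177.9] [[494.2, -78.9], [63.5, 29.8], 8.0]
coaster 1005 [ 509.9 -390.3    4.6] [[509.7, -391.2], [107.1, 106.3], 81.6]
side bar 94 [603.3 -11.9 259.9] [[602.0, -16.8], [18.8, 51.2], 12.9]
side handle 108 [496.7 -81.8 177.7] [[495.9, -86.6], [65.1, 30.2], 20.6]
side base 817 [609.3 -15.9  14.3] [[602.5, -16.4], [180.8, 104.1], 2.8]
bar ang 104.43825757821722
-90 [-0.17  0.2   1.26 -0.    1.68 -0.42]
90 [-0.17  0.2   1.26 -0.    1.68  2.72]
```

```bash
python3 - <<'E'
from meas import *
from plant import ctrl,sensors,optics
ctrl.move_ptp([602.9,-14,400],down(np.radians(14.4)))
im,d,W=wrist(optics,sensors)
cv2.imwrite("pics/w1.png",im[:,:,::-1])
m=(abs(W[...,0]-603)<45)&(abs(W[...,1]+14)<45)
for n,lo,hi in(("plate",226,243),("bar",252,275)):
    P=W[m&(W[...,2]>lo)&(W[...,2]<hi)]; print(n,len(P),P.mean(0).round(1),rect(P))
print(sensors.read_state()["t"],sensors.read_state()["eef_pos"])
E
```

```text
plate 2171 [603.2 -11.6 234.6] [[603.5, -13.8], [64.6, 63.1], 14.0]
bar 881 [603.6 -13.3 262.2] [[604.2, -14.5], [16.0, 48.8], 14.1]
2.5667 [602.78344465 -15.0605809  399.63656412]
```

View pics/w1.png

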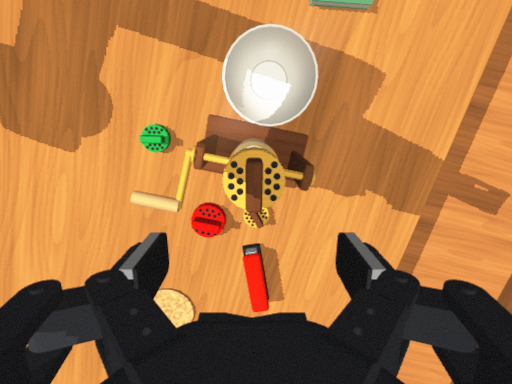

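The wrist view shows the bar at (255,185), lined up with the jaws. The depth from all three views agrees to about 1 mm, so I'll grasp and turn.

```bash
python3 - <<'E'
from meas import *
from plant import ctrl,sensors,optics
S=sensors.read_state
C=[603.3,-14.2]
ctrl.gripper_to(45,30)
ctrl.move_l(C+[300],down(np.radians(14.3)))
print(ctrl.move_l(C+[268],vel=60,threshold=8))
ctrl.gripper_to(0,30)
s=S();print(s["t"],s["grip_width"],s["eef_pos"].round(1),s["force"].round(1))
for a in np.linspace(14.3,93,9)[1:]:
    ctrl.move_ptp(C+[268],down(np.radians(a)))
    s=S();y=s["eef_rot"][:,1];print(round(s["t"],2),np.degrees(np.arctan2(y[1],y[0])).round(1),s["eef_pos"].round(1),s["force"].round(1),s["wrist_torque"].round(2),round(s["grip_width"],1))
E
```

```text
False
4.9083 15.257142286700455 [603.7 -14.2 268.7] [0.2 0.2 1.6]
5.19 24.0 [603.6 -14.3 268.7] [ 0.5 -0.7  2.2] [-0.04  0.08  0.05] 15.4
5.47 33.7 [603.7 -14.3 268.7] [-0.2  0.7  4.7] [0.01 0.05 0.07] 15.1
5.76 43.5 [603.7 -14.3 268.7] [-0.5  0.3  5.1] [-0.02 -0.01  0.09] 15.6
6.04 53.4 [603.7 -14.2 268.7] [ 0.6 -0.1  5.6] [0.03 0.04 0.06] 15.1
6.33 63.2 [603.7 -14.3 268.7] [-0.3  0.   5.5] [-0.    0.02  0.11] 15.2
6.61 73.0 [603.7 -14.3 268.7] [-0.4  0.7  5. ] [0.02 0.01 0.12] 15.1
6.89 82.9 [603.7 -14.2 268.7] [ 0.1 -0.3  5.2] [0.01 0.04 0.08] 15.3
7.17 92.7 [603.7 -14.2 268.7] [-0.2 -0.5  6.1] [0.04 0.02 0.06] 15.5
```

```bash
python3 - <<'E'
from meas import *
from plant import ctrl,sensors,optics
S=sensors.read_state
ctrl.hold(0.1)
print(ctrl.move_l([603.3,-14.2,300],vel=40,threshold=15)); s=S();print(s["t"],s["force"].round(1),s["eef_pos"].round(1),s["grip_width"])
print(ctrl.move_l([603.3,-14.2,370],vel=100,threshold=15)); s=S();print(s["t"],s["force"].round(1),s["eef_pos"].round(1),s["grip_width"])
im,d=optics.grab_frame("side"); cv2.imwrite("pics/s2.png",cv2.resize(im[90:250,150:350,::-1],None,fx=3,fy=3))
E
```

```text
False
8.225 [ 0.5  0.1 -0.8] [603.1 -14.1 299.7] 15.362138085758165
False
9.075 [ 0.5  0.5 -1.4] [602.9 -14.1 369.1] 15.306988090599782
```

View pics/s2.png

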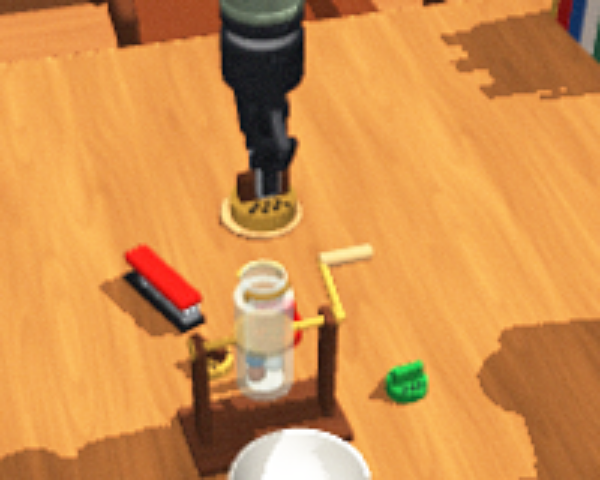

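The side view shows the cap held level in the gripper at (262,205) and the jar open, with the balls at (262,370). Next I'll place the cap.

```bash
python3 - <<'E'
from meas import *
from plant import ctrl,sensors,optics
S=sensors.read_state
P=[510,-390.5]
R=down(np.radians(93))
ctrl.move_l(P+[250],vel=250)
ctrl.move_l(P+[80],vel=150); ctrl.hold(.2)
print(ctrl.move_l(P+[52],vel=25,threshold=5)); s=S();print(s["t"],s["force"].round(1),s["eef_pos"].round(1),s["grip_width"])
ctrl.gripper_to(40); ctrl.hold(.1)
ctrl.move_l(P+[200],vel=150)
im,d,W=wrist(optics,sensors); cv2.imwrite("pics/w3.png",im[:,:,::-1])
m=(abs(W[...,0]-510)<70)&(abs(W[...,1]+390)<70); z=W[...,2]
for n,lo,hi in(("plate",20,32),("bar",45,62),("coaster",3,10)):
    Q=W[m&(z>lo)&(z<hi)]; print(n,len(Q),Q.mean(0).round(1),rect(Q))
q=S();print(q["t"],q["force"].round(1))
E
```

```text
True
13.1917 [-0.4  0.1  3.8] [ 509.8 -390.4   58.7] 15.20311066171155
plate 2043 [ 507.8 -390.9   24.7] [[509.7, -391.2], [62.9, 64.4], 3.5]
bar 803 [ 509.2 -390.6   52.3] [[510.5, -390.8], [49.4, 15.4], 3.3]
coaster 4139 [ 506.9 -394.4    4.7] [[511.4, -392.6], [107.9, 108.3], 2.3]
14.8 [ 0.8 -0.4 -0.7]
```

View pics/w3.png

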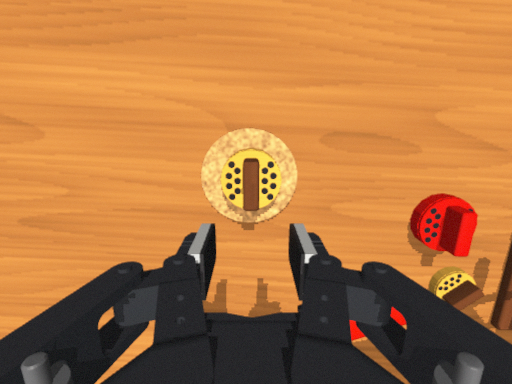

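The cap stands upright in the middle of the coaster at (251,180). Next the crank: hover and measure it from near.

```bash
python3 - <<'E'
from meas import *
from plant import ctrl,sensors,optics
ctrl.move_l([510,-390.5,290],vel=200)
ctrl.move_l([489,-86,300],vel=250); ctrl.hold(.1)
im,d,W=wrist(optics,sensors); cv2.imwrite("pics/w4.png",im[:,:,::-1])
d=W; z=W[...,2]
m=(W[...,0]>440)&(W[...,0]<516)&(abs(W[...,1]+86)<18)&(z>170)&(z<190)
Q=W[m]; print(len(Q),Q.mean(0).round(1),rect(Q), np.percentile(Q,[2,98],axis=0).round(1))
m=(W[...,0]>505)&(W[...,0]<516)&(W[...,1]>-100)&(W[...,1]<10)&(z>140)&(z<190)
Q=W[m]; print("arm",len(Q),np.percentile(Q,[2,98],axis=0).round(1))
print(sensors.read_state()["t"],sensors.read_state()["eef_pos"].round(1))
E
```

```text
1176 [488.6 -87.1 179.4] [[489.9, -85.0], [53.2, 21.4], 2.6] [[463.8 -95.7 173.3]
 [514.8 -78.1 182.3]]
arm 393 [[505.3 -94.6 150.6]
 [516.  -18.1 182.2]]
16.925 [489.  -87.  299.8]
```

View pics/w4.png

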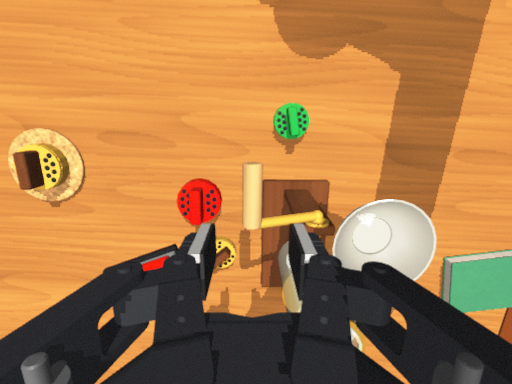

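The handle is at (252,195), about (488.5,-86.5) in the world, which matches the prediction. I'll pinch it and lead it round to 2.1 rad.

```bash
cat >> meas.py <<'E'
YAW=np.radians(3)
def crank(j,u=-123):
    v=70*np.sin(j-1.222); c,s=np.cos(YAW),np.sin(YAW)
    return [603.2+c*u-s*v,-14.2+s*u+c*v,150+70*np.cos(j-1.222)+6]
E
python3 - <<'E'
from meas import *
from plant import ctrl,sensors,optics
S=sensors.read_state
ctrl.gripper_to(45,20)
p=crank(0); ctrl.move_l(p[:2]+[230])
print(ctrl.move_l(p,vel=60,threshold=8))
ctrl.gripper_to(0,20); s=S();print(s["t"],s["grip_width"],s["eef_pos"].round(1),np.round(p,1),s["force"].round(1))
assert s["grip_width"]>14
for j in np.arange(.1,2.11,.1):
    ctrl.move_l(crank(j),vel=50 if j<1.5 else 30)
    s=S()
    if round(j*10)%3==0: print(round(j,1),round(s["t"],2),s["force"].round(1),round(s["grip_width"],1))
    if np.linalg.norm(s["force"])>30: print("big",j,s["force"]);break
ctrl.hold(.7)
im,d=optics.grab_frame("side"); cv2.imwrite("pics/s5.png",cv2.resize(im[130:290,150:350,::-1],None,fx=3,fy=3)); print(S()["t"])
E
```

```text
False
19.1 17.289371134620826 [484.2 -86.8 180.5] [483.8 -86.3 179.9] [-0.6 -3.1  1.2]
0.3 19.98 [-0.5 -7.1  2.6] 17.3
0.6 20.85 [ -3.7 -12.3   8.3] 17.4
0.9 21.73 [ -7.1 -13.7  16.6] 17.2
1.2 22.6 [-3.2 -6.5 11.5] 17.1
1.5 23.57 [ 1.6 -4.7  5.5] 17.2
1.8 24.72 [ 1.5 -5.1  3.6] 17.2
2.1 25.87 [ 2.7 -6.2  2.5] 17.2
26.6167
```

View pics/s5.png

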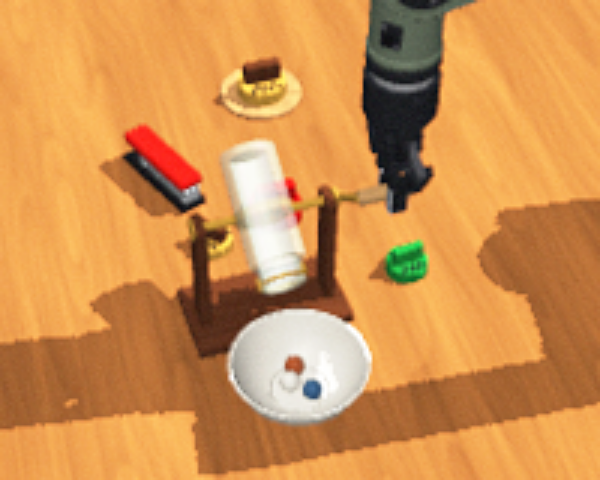

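The jar is tipped and all three balls are in the bowl, at (295,366), (290,380) and (312,388). I'll swing it back now.

```bash
python3 - <<'E'
from meas import *
from plant import ctrl,sensors,optics
S=sensors.read_state
for j in list(np.arange(2.0,.05,-.1))+[.03]:
    ctrl.move_l(crank(j),vel=50)
    s=S()
    if round(j*10)%4==0: print(round(j,2),round(s["t"],2),s["force"].round(1),round(s["grip_width"],1))
ctrl.hold(.2); ctrl.gripper_to(45); ctrl.hold(.1)
p=crank(0); ctrl.move_l(p[:2]+[300],vel=100)
im,d,W=wrist(optics,sensors); z=W[...,2]
Q=W[(W[...,0]>440)&(W[...,0]<516)&(abs(W[...,1]+86)<18)&(z>168)&(z<190)]; print("handle",len(Q),Q.mean(0).round(1),rect(Q))
ctrl.move_l([450,-200,330],vel=200)
im,d=optics.grab_frame("side"); cv2.imwrite("pics/s6.png",cv2.resize(im[130:290,150:350,::-1],None,fx=3,fy=3))
im,d=optics.grab_frame("top"); f=np.load("top0.npz"); W=cloud(im,d,f["mtx"],f["R"],f["t"]);z=W[...,2]
Q=W[(abs(W[...,0]-598)<85)&(abs(W[...,1]-115)<80)&(z>42)&(z<60)&(W[...,1]>38)]; print("bowl",rect(Q)); print(S()["t"],S()["force"].round(1))
E
```

```text
2.0 26.91 [ 5.2 -2.7 -2.3] 17.0
1.6 28.07 [0.8 8.4 6.1] 17.0
1.2 29.24 [-0.1  5.1  7. ] 17.1
0.8 30.41 [2.6 4.8 4.8] 17.2
0.4 31.57 [2.7 4.4 1.2] 17.0
0.03 32.7 [4.4 3.8 0.1] 17.2
handle 1219 [488.3 -84.1 186. ] [[489.8, -80.9], [53.4, 22.9], 2.7]
bowl [[599.1, 111.3], [146.8, 145.6], 1.7]
35.625 [0.2 0.2 0.2]
```

View pics/s6.png

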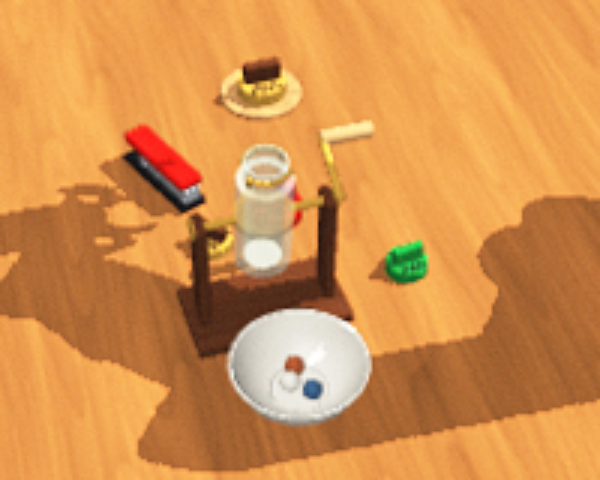

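The jar is upright and empty, and the bowl hasn't moved. The handle reads about 7 mm higher than at the start, so the joint is near 0.1 rad. I'll press it gently down to the stop for margin.

```bash
python3 - <<'E'
from meas import *
from plant import ctrl,sensors,optics
S=sensors.read_state
p=crank(0); p[1]+=1
ctrl.move_l(p[:2]+[300],vel=200)
ctrl.gripper_to(0,20)
ctrl.move_l(p[:2]+[225],vel=100); ctrl.hold(.2)
print(ctrl.move_l(p[:2]+[204],vel=25,threshold=14)); s=S(); print(s["eef_pos"].round(1),s["force"].round(1))
ctrl.move_l(p[:2]+[300],vel=100); ctrl.gripper_to(45); ctrl.hold(.1)
im,d,W=wrist(optics,sensors); z=W[...,2]
Q=W[(W[...,0]>440)&(W[...,0]<516)&(abs(W[...,1]+86)<18)&(z>168)&(z<190)]; print("handle",len(Q),Q.mean(0).round(1),rect(Q))
ctrl.move_l([450,-200,330],vel=200); ctrl.hold(.3)
print(S()["t"],S()["force"].round(1))
im,d=optics.grab_frame("side"); cv2.imwrite("pics/s7.png",cv2.resize(im[130:290,150:350,::-1],None,fx=3,fy=3))
E
```

```text
True
[484.6 -87.7 207.9] [-0.9 -0.6  5.5]
handle 1156 [488.1 -86.7 179.4] [[489.7, -82.9], [53.1, 24.4], 2.5]
41.5167 [0.9 0.2 0.6]
```

View pics/s7.png

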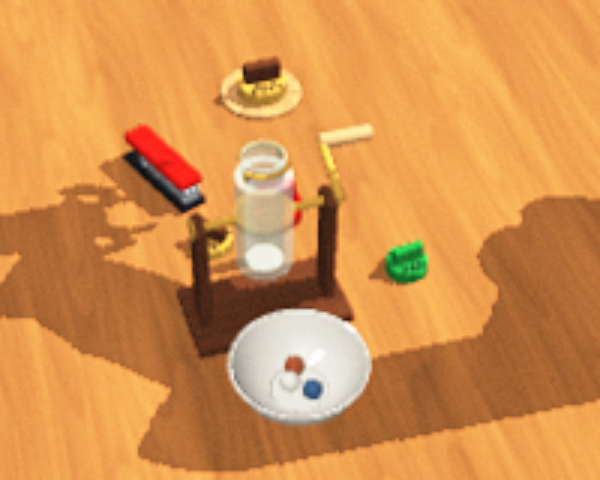

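The handle is back at its starting height of 179.4 mm. The balls are in the bowl, the cap is on the coaster and the arm is clear of everything.

```bash
python3 -c "
from plant import ctrl;ctrl.finish_job()"
```

```text
the job is handed in; nothing more can be done
```

The job is done and handed in at about 41.5 s of the allowed 72 s; handing in gives no verdict. I turned the cap anticlockwise by about 78°, lifted it off and stood it on the coaster. Then I led the crank to 2.1 rad, so that all three balls dropped into the bowl, and swung the jar back.

- **Cap:** it stands upright on the coaster, its centre about 2 mm from the coaster's by the wrist camera.
- **Balls and bowl:** the last side picture shows all three balls in the bowl. After the swing back, the bowl measured within about 1 mm of where it started.
- **Jar:** one check disagreed at first. After the swing back, the handle read 7 mm high, so the jar was about 0.1 rad from upright. I pressed it down to the stop with closed fingers, and it then read 179.4 mm, the same as before the tipping.
- **Robot and bystanders:** the arm was clear of everything at the end. The stapler looked unmoved in the last picture. The pen cup and the book were outside that crop, so I did not check them again; the arm never came near them.

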